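# Stand the lying sample tube in the rack by way of the sloping stand

## Robot

A 6-joint arm with a two-finger parallel gripper is mounted at the origin on the work surface. World frame = base frame: x ahead of the robot, y to its left, z up, the work surface at z = 0. Lengths are in m, angles in rad, forces in N, time in s.
With the tool pointing down it reaches from about 0.3 to 1 m from the base axis. Payload 5.1 kg.
Tool frame: the origin (TCP) lies at the very end of the fingers, on their centre line; the grasp point (between the pads) lies 19 mm behind it; y points along the fingers, x is the direction in which the jaws open and shut, and the axes are right-handed (so a half turn about y gives the same grasp; the last joint's range is limited). The gripper opens to 95 mm and grips with 3 to 60 N. Pads are 20 mm wide; open, the fingers measure 119 mm over their backs; the gripper's body (75 mm by 180 mm) begins 59 mm behind the grasp point.
Start: joints at [-1.388, 0.124, 1.65, -0, 1.367, -0.083], TCP at [0.171, -0.627, 0.215] pointing down, gripper open.
Joint ranges: [-2.61, 2.61], [-1.02, 2.33], [0.03, 2.71], [-1.35, 4.49], [0.32, 2.68], [-2.91, 2.91]. Speed limits (rad/s): [2.57, 2.57, 3.14, 3.14, 3.14, 3.14].

## Interface

Orientations are given as a rotation vector (axis times angle).
In Python, from cell import * gives the robot as it stands. The module is installed in compiled form; this text tells all that it offers.
- The arm moves only by the tool arm_command, never from a script. Its argument "steps" is a list of rows, each a list of 4 numbers: the shift along the world's x, y, z in m, then the turn about the world's z in rad. A call has 1 to 8 rows; each row shifts and turns the commanded pose from where the row before left it; what a row does not reach is not made up. A row lasts 1/8 s, in which the tool goes at most 62.5 mm and 10.7 degrees, less where a joint would pass 70% of its speed; a pose out of reach is approached as far as the arm can. A call with a gripper value outside its range is refused whole. "fingers" is the finger opening in m, from 0 to 0.0951, set as the call begins (left out, the last holds). The fingers move at their own pace and stop on an object; the grip force is fixed at half the most. Time passes only in rows, so rows that do not move let the fingers close. It gives the time, the measured TCP pose, the force and the opening at its end, in the units of the state.
- state(): the state, without advancing time (a new reading comes with each control period).
- grab_frame(name): name is "scene" or "top" or "wrist"; returns the picture (384x512x3 uint8, red, green, blue); there is no depth.
- camera_params(name): a dict with "fx", "fy", "cx", "cy" (pixels), "R" (3x3) and "t" (3): a world point X has camera coordinates R X + t; the wrist camera has in their place "T_tool_cam" (4x4, takes a point from camera to tool coordinates, whose origin is the TCP and whose axes are the tool frame's). Camera axes: x right, y down, z forward; pixel columns grow to the right and rows downward; lengths in m; the calibration is good to about 2 mm. A picture is of the moment at which its call begins: read the wrist's pose just before it. camera_params takes no time and is no camera call.
- sign_off(): hands the job in, once; it reports no verdict.
The state is a dict: "clock": time; "joints": joint angles; "joint_vel": joint speeds; "joint_torque": joint torques, N m; "position": TCP position; "tool_rot": TCP orientation; "contact_force": force on the tool from outside, world axes, zero at the start; "ft_torque": the same for the moment, N m; "width": finger opening in m.
Only numpy, scipy, OpenCV 4.12 (cv2) and the standard library are available. Lean on these libraries where they do the work, as an engineer would, in place of code of your own. Each camera call takes 0.05 s, during which the arm holds its last target. There are 200 camera calls.

## Task

The orange-capped sample tube is lying on the bench. First lay it in the sloping stand, cap end up and foot fully home against the stop, and let go of it there; then take it again in a new grasp and stand it upright, cap up, in the rack's free hole with the green ring, lowering it right to the bottom before you let go. Do not disturb the two blue-capped tubes, the petri dish or the beaker.

Things in the scene. Friction and masses are not known exactly. Their poses are not given: they have to be found in the camera images.
- tube: Closed rigid white sample tube with ORANGE cap, 115 mm long, about 60 g. Round body 29 mm diameter, foot chamfered to 21 mm over 6 mm; eight-sided cap 35 mm across flats, 20 mm long. Origin: centre of the foot's end; z axis runs to the cap. Starts lying on the bench on its cap, dipping 2 degrees to the foot, cap pointing away from the robot within 45 degrees; cap flats stop it rolling.
- tube_cap (a point): Centre of the orange cap's end face, 115 mm from the tube's origin along the tube's z axis.
- stand: Fixed stand: grey base 125 x 80 x 8 mm with a blue open V-rail rising at 45 degrees towards its +x. A tube laid in slides down to the stop plate and leans there, cap high. Rail 80 mm long from the stop, narrower than the tube (fingers can straddle it); two cheeks 36 mm apart beside the lowest 18 mm, up to 3 mm above the tube's axis. Origin: centre of base underside; z up.
- stand_foot (a point): Where the centre of a tube's foot (the tube's origin) is when it is fully home in the sloping stand: on the stop plate, 30 mm behind and 38 mm above the stand's origin.
- stand_cap (a point): Where the centre of the tube's cap end is when it is fully home in the sloping stand: 115 mm up the slope from stand_foot.
- rack: Fixed white rack 80 x 205 x 55 mm (x, y, z), three round holes in a row along its y axis at -62, 0, +62 mm, 32 mm diameter, 45 mm deep (floor 10 mm above the bench), mouths slightly chamfered. Two hold blue-capped tubes, one is free. Its x points away from the robot within 15 degrees. Origin: centre of the underside; z up.
- ring: Flat green ring fixed on the rack's top around the mouth of the one free hole: 47 mm outside, 37 mm inside diameter, 3 mm thick. Origin: centre of its underside, on the hole's axis, 55 mm above the bench. The hole's floor is 45 mm below this point.
- tube_a: A blue-capped tube, same size as the orange-capped one, standing in a rack hole. Origin: centre of its foot, z up. Leave alone.
- tube_b: The other blue-capped tube standing in a rack hole, same size. Origin: centre of its foot, z up. Leave alone.
- dish: Closed clear petri dish with pale contents, 90 mm in diameter, 16 mm high, loose on the bench beyond the stand. Origin: centre of its underside. Leave alone.
- beaker: Clear plastic beaker, 78 mm across the rim, 105 mm high, with two brushes sticking out to 190 mm, loose on the bench. Origin: centre of its underside. Leave alone.

How it is judged:
By the outcome, as a careful person would: the job done as asked, in the order asked, and still so for the second after the job is handed in, with the robot touching nothing.
It also fails if it takes over 54 s, if anything falls off the work surface, if the arm or the gripper's body presses on something with over 40 N, if the wrist force passes 120 N, or if a joint passes its speed limit or range.

## Working session

There is one attempt and no reset: what is moved stays moved. The work goes in short steps, Python scripts to look and compute and a tool call to move; the robot and the scene stay as the last step left them, time stands still between calls to the robot, and variables do not carry over. Pictures are saved under pics/ and viewed, about 8 in all and at most 12, crops included, and the job is handed in when it is done.

Besides the shell and the picture viewer there is one more tool, called after ">>>" as name([rows], argument=value, ...), one row to a line, values as JSON. arm_command: Moves the arm, as the interface text tells. Its arguments: {"type":"object","properties":{"steps":{"type":"array","items":{"type":"array","items":{"type":"number"}}},"fingers":{"type":"number"}},"required":["steps"]}

```bash
mkdir -p pics; python3 - <<'E'
from cell import *
import cv2,numpy as np
print(state())
ims=[]
for n in ("scene","top","wrist"):
    f=grab_frame(n); cv2.imwrite(f"pics/{n}0.png",f[:,:,::-1]); ims.append(f[:,:,::-1])
    print(n,camera_params(n))
E
```

```text
{'clock': 0.0, 'joints': array([-1.38760114e+00,  1.24547464e-01,  1.65166928e+00,  1.53526258e-05,
        1.36752770e+00, -8.26003923e-02]), 'joint_vel': array([ 0.00119013,  0.00153389,  0.00014194, -0.00037031, -0.00227213,
        0.00070192]), 'joint_torque': array([ 1.13767092e-03, -4.17602742e+01, -3.59928060e+01,  7.75477546e-02,
        4.91999101e-02, -1.85238941e-04]), 'position': array([ 0.1705969 , -0.62653818,  0.21336245]), 'tool_rot': array([-1.32178703,  1.01230206, -1.00966123]), 'contact_force': array([ 1.06527177, -0.9722921 ,  0.26930647]), 'ft_torque': array([-0.00431183,  0.06813985, -0.00268002]), 'width': 0.09518333599853583}
scene {'fx': 370.8249977175604, 'fy': 370.8249977175604, 'cx': 257.8912427300166, 'cy': 193.9261018896895, 'R': array([[-0.40651182,  0.9135079 , -0.01585759],
       [ 0.77327091,  0.3347583 , -0.53850624],
       [-0.48662125, -0.23117137, -0.84247229]]), 't': array([ 0.2707158 , -0.40965644,  1.41322631])}
top {'fx': 365.52166401738157, 'fy': 365.52166401738157, 'cx': 252.79611166471992, 'cy': 191.3235139820851, 'R': array([[ 0.04368278, -0.99904405, -0.00167434],
       [-0.97396883, -0.04221311, -0.2227168 ],
       [ 0.22243322,  0.01135965, -0.97488175]]), 't': array([-0.04088996,  0.61735397,  0.8196424 ])}
wrist {'fx': 304.9291171903118, 'fy': 304.9291171903118, 'cx': 257.926432490108, 'cy': 191.2273497127294, 'T_tool_cam': array([[ 9.99999525e-01, -5.87931488e-04,  7.76890898e-04,
        -5.31850507e-04],
       [-9.12097071e-04, -2.84622514e-01,  9.58639240e-01,
        -1.70434370e-01],
       [-3.42493554e-04, -9.58639494e-01, -2.84622915e-01,
         8.00462021e-02],
       [ 0.00000000e+00,  0.00000000e+00,  0.00000000e+00,
         1.00000000e+00]])}
```

View pics/top0.png

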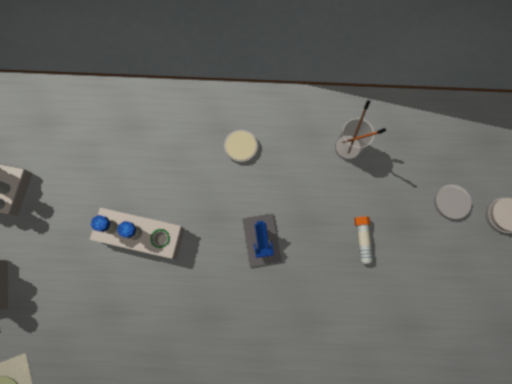

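View pics/scene0.png

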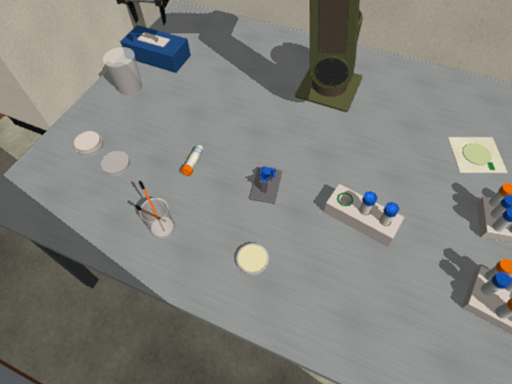

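```bash
cat > h.py <<'E'
import cv2,numpy as np
from scipy.spatial.transform import Rotation as Ro
from cell import *
def cam(n,st=None):
    p=camera_params(n); K=np.array([[p['fx'],0,p['cx']],[0,p['fy'],p['cy']],[0,0,1]])
    if n!='wrist': return K,p['R'],p['t']
    Rt=Ro.from_rotvec(st['tool_rot']).as_matrix(); T=p['T_tool_cam']
    Rw=Rt@T[:3,:3]; c=Rt@T[:3,3]+st['position']
    return K,Rw.T,-Rw.T@c
def onz(c,uv,z):
    K,R,t=c; o=-R.T@t; d=R.T@np.linalg.solve(K,[uv[0],uv[1],1.]); return o+d*(z-o[2])/d[2]
def proj(c,X):
    K,R,t=c; q=K@(R@np.array(X)+t); return q[:2]/q[2]
def mask(im,lo,hi):  # im RGB, HSV bounds
    return cv2.inRange(cv2.cvtColor(im,cv2.COLOR_RGB2HSV),np.array(lo),np.array(hi))
def blobs(m,amin=8):
    n,_,s,c=cv2.connectedComponentsWithStats(m)
    return [(c[i].round(1),s[i].tolist()) for i in range(1,n) if s[i,4]>=amin]
def snap(n,tag):
    st=state(); f=grab_frame(n); cv2.imwrite(f'pics/{n}_{tag}.png',f[:,:,::-1]); return f,cam(n,st),st
E
python3 - <<'E'
from h import *
s=state(); print(Ro.from_rotvec(s['tool_rot']).as_matrix().round(3))
for n in('top','scene'):
    f=cv2.imread(f'pics/{n}0.png')[:,:,::-1].copy(); c=cam(n); print(n)
    for nm,lo,hi,z in(('orange',(3,180,120),(15,255,255),.017),('blue',(105,150,60),(125,255,255),.125),('green',(60,50,20),(90,255,160),.058)):
        for b in blobs(mask(f,lo,hi)): print(nm,b,onz(c,b[0],z).round(4))
f=cv2.imread('pics/top0.png'); cv2.imwrite('pics/crop.png',np.hstack([cv2.resize(f[200:280,230:310],None,fx=5,fy=5,interpolation=2),cv2.resize(f[200:280,325:405],None,fx=5,fy=5,interpolation=2)]))
E
```

```text
[[ 0.263 -0.     0.965]
 [-0.965  0.002  0.263]
 [-0.002 -1.     0.   ]]
top
orange (array([361.7, 220.3]), [355, 217, 14, 8, 91]) [ 0.5673 -0.2923  0.017 ]
blue (array([ 99.6, 222.9]), [92, 216, 17, 15, 188]) [0.5188 0.3242 0.125 ]
blue (array([262.5, 240.8]), [255, 221, 18, 36, 416]) [ 0.4948 -0.041   0.125 ]
blue (array([126. , 229.2]), [118, 222, 17, 15, 197]) [0.5073 0.2635 0.125 ]
green (array([161.5, 245.1]), [156, 242, 12, 5, 12]) [0.4803 0.198  0.058 ]
scene
orange (array([186.6, 169.9]), [181, 165, 12, 11, 96]) [ 0.5689 -0.2933  0.017 ]
orange (array([507. , 188.4]), [502, 183, 10, 13, 89]) [0.2409 0.6442 0.017 ]
orange (array([149.9, 202.3]), [143, 189, 14, 28, 45]) [ 0.7195 -0.3349  0.017 ]
orange (array([506. , 265.5]), [500, 259, 12, 15, 142]) [0.505  0.6613 0.017 ]
blue (array([158.2,  49.6]), [121, 26, 69, 46, 1625]) [ 0.1981 -0.6036  0.125 ]
blue (array([266.3, 173.2]), [260, 167, 15, 15, 165]) [ 0.5512 -0.0229  0.125 ]
blue (array([369.4, 198.2]), [363, 192, 14, 14, 147]) [0.5175 0.2637 0.125 ]
blue (array([507.5, 207.6]), [501, 195, 11, 27, 197]) [0.4027 0.6018 0.125 ]
blue (array([391. , 209.2]), [385, 202, 14, 15, 156]) [0.5284 0.3244 0.125 ]
blue (array([501.3, 280. ]), [492, 272, 20, 16, 226]) [0.616 0.604 0.125]
green (array([490.9, 165.9]), [488, 163, 7, 7, 27]) [0.2109 0.575  0.058 ]
green (array([345.4, 199.9]), [338, 193, 15, 13, 54]) [0.5035 0.2056 0.058 ]
```

View pics/crop.png

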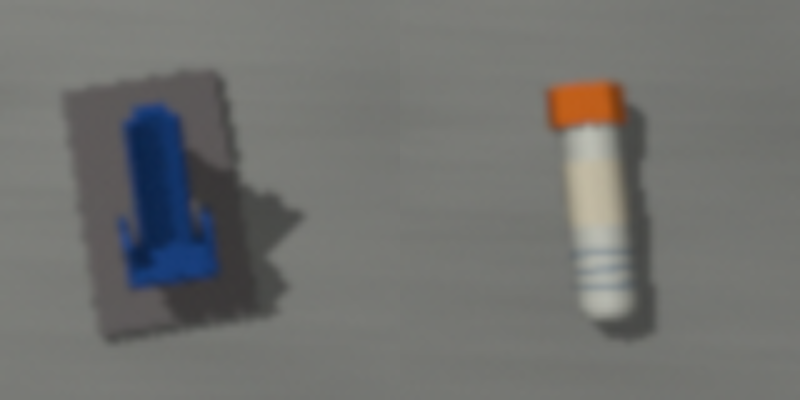

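```bash
python3 - <<'E'
from h import *
c=cam('top')
cs=[onz(c,(230+x/5-.4,200+y/5-.4),.008) for x,y in((65,92),(218,70),(105,340),(275,315))]
print(np.round(cs,4),'centre',np.mean(cs,0).round(4))
d=cs[0]+cs[1]-cs[2]-cs[3]; print('len',np.linalg.norm(d)/2,'yaw',np.arctan2(d[1],d[0]))
a=onz(c,(325+(585-400)/5-.4,200+85/5-.4),.025); b=onz(c,(325+(607-400)/5-.4,200+317/5-.4),.0145)
d=a-b; print('tube',a,b,np.linalg.norm(d),'yaw',np.arctan2(d[1],d[0]))
f=cv2.imread('pics/scene0.png')[:,:,::-1].copy(); 
p=np.array([[.5188,.3242],[.5073,.2635]]);q=np.array([[.5284,.3244],[.5175,.2637]]); print(((p+q)/2),[np.arctan2(*(-(x[0]-x[1])*[1,-1])) for x in (p,q)])
E
```

```text
[[ 0.5614  0.0098  0.008 ]
 [ 0.5762 -0.0682  0.008 ]
 [ 0.438  -0.0163  0.008 ]
 [ 0.4539 -0.1005  0.008 ]] centre [ 0.5074 -0.0438  0.008 ]
len 0.12631548453517738 yaw 0.2331019631622782
tube [ 0.57538528 -0.28991719  0.025     ] [ 0.46144207 -0.30124289  0.0145    ] 0.1149851142096027 yaw 0.09907236909446512
[[0.5236 0.3243]
 [0.5124 0.2636]] [np.float64(-0.18723717912914972), np.float64(-0.17767801373935382)]
```

>>> arm_command([
  [0.03, 0.03, 0.03, -0.04],
  [0.045, 0.03, 0.02, -0.05],
  [0.045, 0.045, 0, 0],
  [0.045, 0.045, 0, 0],
  [0.045, 0.045, 0, 0],
  [0.045, 0.045, 0, 0],
  [0.03, 0.045, 0, 0],
  [0.0, 0.02, 0, 0],
])

```text
clock: 1.15
position: [0.4537, -0.323, 0.2642]
tool_rot: [-1.289, 1.077, -1.075]
contact_force: [-0.5, 0.4, 0.0]
width: 0.0952
```

```bash
python3 - <<'E'
from h import *
f,c,s=snap('wrist','1'); print(s['position'],Ro.from_rotvec(s['tool_rot']).as_matrix()[:,2])
for nm,lo,hi,z in(('orange',(3,180,120),(15,255,255),.0175),):
    m=mask(f,lo,hi)
    for b in blobs(m,30): print(nm,b,onz(c,b[0],z).round(4))
print(proj(c,[.575,-.29,.0175]),proj(c,[.4614,-.3013,.0145]))
E
```

```text
[ 0.45365778 -0.32302735  0.26422028] [ 9.83944777e-01  1.78472786e-01 -3.73794741e-04]
orange (array([250.5,  69.5]), [237, 61, 28, 19, 456]) [ 0.5681 -0.2924  0.0175]
[249.59922488  63.42034117] [243.71106938 152.25945955]
```

View pics/wrist_1.png

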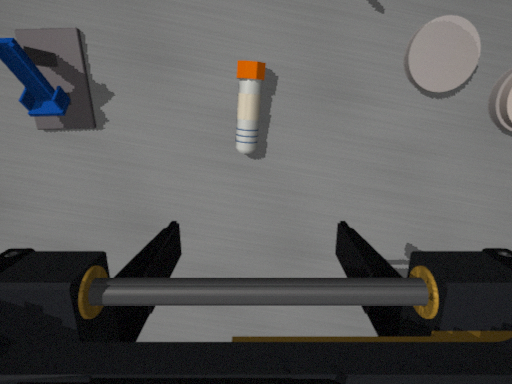

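```bash
python3 - <<'E'
from h import *
s=state();c=cam('wrist',s); f=cv2.imread('pics/wrist_1.png')[:,:,::-1]
a=onz(c,(251.2,61),.025)
hsv=cv2.cvtColor(f,cv2.COLOR_RGB2HSV)
for v in (90,105,120,140,146,150):
    r=f[v,225:275].astype(int).sum(1); i=np.where(r>480)[0]; 
    if len(i): u=225+(i[0]+i[-1])/2; print(v,i[0]+225,i[-1]+225,onz(c,(u,v),.0145).round(4))
col=f[140:165,246].astype(int).sum(1); print(col); print(a)
E
```

```text
90 240 253 [ 0.542  -0.2901  0.0145]
105 238 251 [ 0.5229 -0.2907  0.0145]
120 238 250 [ 0.5036 -0.2932  0.0145]
140 239 248 [ 0.4771 -0.297   0.0145]
146 237 247 [ 0.4687 -0.2963  0.0145]
150 239 245 [ 0.4632 -0.2972  0.0145]
[517 466 330 462 509 521 512 511 502 504 477 451 393 310 257 323 376 372
 377 379 373 386 384 379 378]
[ 0.57653258 -0.29055805  0.025     ]
```

>>> arm_command([
  [0.03, 0.01, 0, -0.045],
  [0.03, 0.01, -0.01, -0.045],
  [0.008, 0.007, -0.04, 0],
  [0, 0, -0.05, 0],
  [0, 0, -0.05, 0],
  [0, 0, -0.04, 0],
  [0, 0, -0.01, 0],
  [0, 0, 0, 0],
], fingers=0.075)

```text
clock: 2.2
position: [0.5201, -0.2993, 0.0649]
tool_rot: [-1.248, 1.147, -1.146]
contact_force: [-0.1, 0.1, 0.2]
width: 0.075
```

```bash
python3 - <<'E'
from h import *
f,c,s=snap('wrist','2'); R=Ro.from_rotvec(s['tool_rot']).as_matrix();print(s['position'],np.arctan2(R[1,2],R[0,2]),s['width'])
for b in blobs(mask(f,(3,180,120),(15,255,255)),30): print(b,onz(c,b[0],.02).round(4))
for p in([.568,-.2925,.0175],[.462,-.3015,.0145],[.522,-.296,.016]):print(proj(c,p))
E
```

```text
[ 0.52011695 -0.29926031  0.06490456] 0.08474998829887806 0.07504908843460124
(array([254.6, 149.3]), [230, 132, 50, 36, 1719]) [ 0.5667 -0.2927  0.02  ]
[254.51340512 146.98104505]
[254.99904111 275.67850505]
[254.21306373 207.21639136]
```

View pics/wrist_2.png

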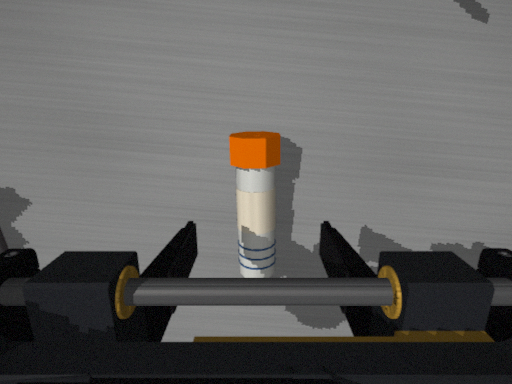

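>>> arm_command([
  [0.001, 0.002, -0.03, 0],
  [0, 0, -0.025, 0],
  [0, 0, -0.006, 0],
  [0, 0, 0, 0],
])

```text
clock: 2.75
position: [0.5225, -0.2972, 0.0053]
tool_rot: [-1.248, 1.144, -1.148]
contact_force: [0.5, -0.4, 0.2]
width: 0.0745
```

>>> arm_command([
  [0, 0, 0, 0],
  [0, 0, 0, 0],
  [0, 0, 0, 0],
  [0, 0, 0, 0],
  [0, 0, 0, 0],
  [0, 0, 0, 0],
], fingers=0.02)

```text
clock: 3.5
position: [0.5215, -0.2964, 0.0036]
tool_rot: [-1.249, 1.146, -1.146]
contact_force: [-0.2, -0.1, -0.4]
width: 0.0283
```

>>> arm_command([
  [0, 0, 0.02, 0],
  [0, 0, 0.04, 0],
  [0, 0, 0.05, 0],
  [0, 0, 0.05, 0],
  [0, 0, 0.03, 0],
  [0, 0, 0, 0],
])

```text
clock: 4.25
position: [0.5232, -0.2976, 0.1986]
tool_rot: [-1.247, 1.139, -1.152]
contact_force: [-0.5, 0.9, -0.7]
width: 0.0282
```

>>> arm_command([
  [0, 0.03, 0.01, 0.02],
  [0, 0.045, 0.01, 0.03],
  [0, 0.045, 0, 0.03],
  [0, 0.045, 0, 0.03],
  [0, 0.045, 0, 0.03],
  [-0.002, 0.035, 0, 0.01],
  [0, 0.01, 0, 0],
  [0, 0, 0, 0],
])

```text
clock: 5.25
position: [0.519, -0.0413, 0.2125]
tool_rot: [-1.313, 1.034, -1.032]
contact_force: [-0.2, 0.0, -0.1]
width: 0.0285
```

```bash
python3 - <<'E'
from h import *
f,c,s=snap('wrist','3'); R=Ro.from_rotvec(s['tool_rot']).as_matrix();print(s['position'],np.arctan2(R[1,2],R[0,2]),s['width'])
for b in blobs(mask(f,(3,180,120),(15,255,255)),30): print(b)
m=mask(f,(105,150,60),(125,255,255))
for b in blobs(m,60): print(b)
C=np.array([.5074,-.0438]);y=.233;d=np.array([np.cos(y),np.sin(y)]);n=np.array([-d[1],d[0]])
g=f.copy()
def P(a,b,z): return proj(c,[*(C+a*d+b*n),z])
q=[P(a,b,.008) for a,b in((.0625,.04),(.0625,-.04),(-.0625,-.04),(-.0625,.04))]
cv2.polylines(g,[np.int32(q)],True,(255,255,0))
cv2.line(g,np.int32(P(-.03,0,.038)),np.int32(P(.0266,0,.0946)),(0,255,0))
cv2.imwrite('pics/w3.png',g[:,:,::-1])
E
```

```text
[ 0.51896997 -0.04125734  0.21250444] 0.2366663489338716 0.028463355489135832
(array([258. , 170.9]), [223, 145, 71, 54, 3498])
```

View pics/w3.png

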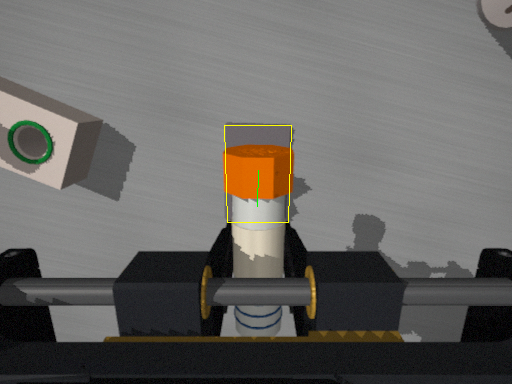

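```bash
python3 - <<'E'
from h import *
s=state(); c=cam('wrist',s); f=cv2.imread('pics/wrist_3.png')[:,:,::-1]; g=f.astype(int).sum(2)/3
print(g[128:142,200:320:4].mean(0).round()); print(g[112:145,240:270].mean(1).round())
print('L',g[130:142,218:234].mean(0).round(),'R',g[128:142,284:302].mean(0).round())
m=mask(f.copy(),(60,80,20),(90,255,200)); k=cv2.findContours(m,0,1)[0]; k=max(k,key=len); e=cv2.fitEllipse(k); print(e,onz(c,e[0],.0575))
top=cv2.imread('pics/top0.png')[:,:,::-1]
for b in blobs(mask(top.copy(),(50,40,20),(95,255,160)),4):print(b,onz(cam('top'),b[0],.058))
E
```

```text
[137. 138. 138. 139. 140. 140. 140. 105. 105. 104. 104. 104. 105. 104.
 104. 103. 104. 104. 104. 103. 104. 104. 104.  88. 136. 137. 137. 136.
 136. 136.]
[139. 138. 138. 138. 138. 138. 139. 139. 139. 139. 133. 109. 101. 104.
 105. 104. 104. 104. 104. 104. 104. 104. 104. 104. 104. 104. 104. 104.
 104. 104. 104. 104. 100.]
L [139. 140. 140. 140. 140. 141. 141. 122. 105. 104. 105. 105. 104. 104.
 104. 104.] R [104. 103. 102. 103. 104.  94.  77.  79.  88. 104. 126. 136. 136. 136.
 137. 136. 137. 137.]
((29.773263931274414, 141.84092712402344), (38.37388229370117, 47.480262756347656), 130.3732452392578) [0.49948481 0.20291859 0.0575    ]
(array([160. , 237.9]), [151, 229, 19, 19, 111]) [0.49717214 0.20331708 0.058     ]
```

>>> arm_command([
  [-0.01, -0.04, 0, 0],
  [-0.01, -0.06, -0.02, 0],
  [0, -0.05, -0.05, 0],
  [0, 0, -0.06, 0],
  [0, 0, -0.05, 0],
  [0, 0, -0.02, 0],
  [0, 0, -0.005, 0],
  [0, 0, 0, 0],
])

```text
clock: 6.3
position: [0.5, -0.1851, 0.0154]
tool_rot: [-1.311, 1.034, -1.035]
contact_force: [0.4, 0.8, -0.5]
width: 0.0279
```

>>> arm_command([
  [0, 0, -0.006, 0],
  [0, 0, -0.005, 0],
  [0, 0, 0, 0],
  [0, 0, 0, 0],
])

```text
clock: 6.8
position: [0.4999, -0.1841, 0.0041]
tool_rot: [-1.312, 1.033, -1.034]
contact_force: [-1.1, 0.0, -0.5]
width: 0.028
```

>>> arm_command([
  [0, 0, 0, 0],
  [0, 0, 0, 0],
  [0, 0, 0, 0],
  [-0.009, -0.002, 0, 0],
  [-0.0085, -0.002, 0, 0],
  [0, 0, 0, 0],
], fingers=0.05)

```text
clock: 7.55
position: [0.4813, -0.1882, 0.0037]
tool_rot: [-1.311, 1.035, -1.034]
contact_force: [0.6, -0.8, 0.4]
width: 0.0497
```

>>> arm_command([
  [0, 0, 0, 0],
  [0, 0, 0, 0],
  [0, 0, 0, 0],
  [0, 0, 0, 0],
  [0, 0, 0.03, 0],
  [0, 0, 0.05, 0],
  [0, 0, 0.06, 0],
  [0, 0, 0, 0],
], fingers=0.02)

```text
clock: 8.55
position: [0.4858, -0.1899, 0.1503]
tool_rot: [-1.309, 1.024, -1.043]
contact_force: [-0.3, -0.2, -1.4]
width: 0.0282
```

>>> arm_command([
  [0.005, 0.03, 0.02, 0],
  [0.01, 0.045, 0, 0],
  [0.01, 0.045, 0, 0],
  [0.009, 0.029, 0, 0],
  [0, 0, 0, 0],
  [0, 0, 0, 0],
])

```text
clock: 9.3
position: [0.5155, -0.0395, 0.1628]
tool_rot: [-1.313, 1.035, -1.033]
contact_force: [-0.1, 0.3, -1.3]
width: 0.028
```

```bash
cat >> h.py <<'E'
def cap(f,c,s):
    """cap centroid px; cap outline extents, in the tube's vertical plane through the TCP: tool-frame ray (z fwd per height)"""
    for b in blobs(mask(f,(3,180,100),(15,255,255)),30): print('cap',b)
    R=Ro.from_rotvec(s['tool_rot']).as_matrix(); print('pos',s['position'].round(4),'yaw',np.arctan2(R[1,2],R[0,2]).round(4),'F',s['contact_force'].round(1),'w',s['width'].round(4))
def tubepx(c,s,sg,phi,up=.012):
    "predicted px of foot, cap end centre, given grasp station sg, tilt phi"
    R=Ro.from_rotvec(s['tool_rot']).as_matrix(); h=R[:,2]; G=s['position']+[0,0,up]; u=np.cos(phi)*h+np.sin(phi)*np.array([0,0,1])
    return [proj(c,G+(t-sg)*u).round(1).tolist() for t in(0,95,105,115)]
E
python3 - <<'E'
from h import *
E
sed -i 's/for t in(0,95,105,115)/for t in(0,.095,.105,.115)/' h.py
python3 - <<'E'
from h import *
f,c,s=snap('wrist','4'); cap(f,c,s)
for sg in(.038,.042,.046):print(sg,tubepx(c,s,sg,.03))
E
```

```text
cap (array([258.5, 136. ]), [223, 112, 73, 50, 3364])Traceback (most recent call last):
  File "<stdin>", line 2, in <module>
  File "h.py", line 24, in cap
    R=Ro.from_rotvec(s['tool_rot']).as_matrix(); print('pos',s['position'].round(4),'yaw',np.arctan2(R[1,2],R[0,2]).round(4),'F',s['contact_force'].round(1),'w',s['width'].round(4))
                                                                                                                                                                 ^^^^^^^^^^^^^^^^
AttributeError: 'float' object has no attribute 'round'
```

```bash
sed -i "s/s\['width'\].round(4)/round(s['width'],4)/" h.py
python3 - <<'E'
from h import *
s=state();c=cam('wrist',s);print(s['position'],s['clock'])
for sg in(.038,.042,.046):print(sg,tubepx(c,s,sg,.03))
R=Ro.from_rotvec(s['tool_rot']).as_matrix();print(R[:,2])
for sg in(.038,.042,.046): # far/near top edges of cap at height +17.5
  print([proj(c,s['position']+[0,0,.0295]+(t-sg)*R[:,2]).round(1) for t in(.095,.115)])
C=np.array([.5074,-.0438]);y=.233;d=np.array([np.cos(y),np.sin(y)]);n=np.array([-d[1],d[0]]);v=s['position'][:2]-C;print(v@d,v@n)
E
```

```text
[ 0.51563979 -0.0398097   0.16305622] 9.35
0.038 [[258.6, 301.9], [258.7, 147.5], [258.7, 127.8], [258.7, 107.2]]
0.042 [[258.6, 307.4], [258.7, 155.2], [258.7, 135.8], [258.7, 115.5]]
0.046 [[258.6, 312.7], [258.7, 162.7], [258.7, 143.6], [258.7, 123.7]]
[ 0.97248897  0.23294402 -0.00151449]
[array([258.8, 152.5]), array([258.8, 107.9])]
[array([258.8, 161. ]), array([258.8, 117.1])]
[array([258.8, 169.4]), array([258.8, 126.2])]
0.008938481825490148 0.001979924676781384
```

>>> arm_command([
  [0.003, 0, -0.03, 0],
  [0, 0, -0.03, 0],
  [0, 0, -0.01, 0],
  [0, 0, -0.004, 0],
  [0, 0, -0.004, 0],
  [0, 0, 0, 0],
])

```text
clock: 10.1
position: [0.5197, -0.0393, 0.0867]
tool_rot: [-1.311, 1.033, -1.035]
contact_force: [-0.7, -0.6, -1.0]
width: 0.0284
```

>>> arm_command([
  [0, 0, -0.003, 0],
  [0, 0, -0.003, 0],
  [0, 0, -0.003, 0],
  [0, 0, 0, 0],
])

```text
clock: 10.6
position: [0.5205, -0.0398, 0.0802]
tool_rot: [-1.312, 1.031, -1.036]
contact_force: [-5.4, -1.4, 13.4]
width: 0.0282
```

```bash
python3 - <<'E'
from h import *
f,c,s=snap('wrist','5'); cap(f,c,s)
for a in(0,20,30,40,45):print(a,tubepx(c,s,.041,np.radians(a)))
E
```

```text
cap (array([257.8, 143.4]), [219, 113, 79, 63, 4484])
pos [ 0.5205 -0.0398  0.0802] yaw 0.2362 F [-5.4 -1.4 13.4] w 0.0282
0 [[258.6, 307.3], [258.7, 152.6], [258.7, 133.3], [258.7, 113.1]]
20 [[258.5, 290.1], [258.9, 166.0], [259.0, 146.9], [259.0, 126.1]]
30 [[258.5, 280.5], [259.0, 178.7], [259.1, 161.6], [259.2, 142.4]]
40 [[258.4, 270.4], [259.1, 195.4], [259.2, 181.8], [259.4, 166.2]]
45 [[258.4, 265.3], [259.2, 205.2], [259.3, 193.9], [259.5, 180.8]]
```

View pics/wrist_5.png

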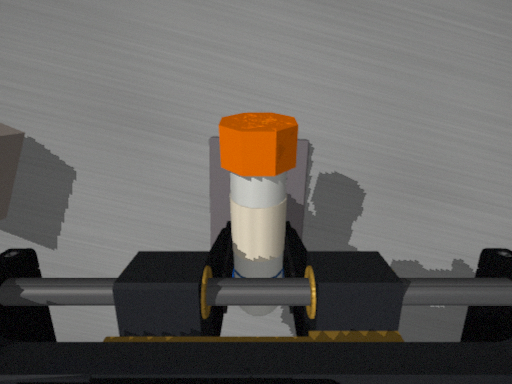

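>>> arm_command([
  [0, 0, -0.003, 0],
  [0, 0, -0.003, 0],
  [0, 0, -0.003, 0],
  [0, 0, 0, 0],
])

```text
clock: 11.15
position: [0.5211, -0.0396, 0.0714]
tool_rot: [-1.31, 1.03, -1.036]
contact_force: [-4.0, -0.1, 11.4]
width: 0.0283
```

```bash
python3 - <<'E'
from h import *
f,c,s=snap('wrist','6'); cap(f,c,s)
for a in(10,20,30,40):print(a,tubepx(c,s,.041,np.radians(a)))
E
```

```text
cap (array([257.9, 171. ]), [213, 125, 91, 89, 5975])
pos [ 0.5211 -0.0396  0.0714] yaw 0.2361 F [-4.  -0.1 11.4] w 0.0283
10 [[258.6, 299.1], [258.8, 157.3], [258.8, 137.6], [258.9, 116.6]]
20 [[258.5, 290.1], [258.9, 165.9], [259.0, 146.8], [259.0, 126.0]]
30 [[258.5, 280.5], [259.0, 178.5], [259.1, 161.4], [259.2, 142.2]]
40 [[258.4, 270.5], [259.1, 195.2], [259.2, 181.6], [259.4, 165.9]]
```

>>> arm_command([
  [0, 0, -0.003, 0],
  [0, 0, -0.002, 0],
  [0, 0, 0, 0],
])

```text
clock: 11.58
position: [0.5216, -0.0394, 0.0669]
tool_rot: [-1.309, 1.03, -1.037]
contact_force: [-4.4, 1.3, 13.4]
width: 0.0284
```

```bash
python3 - <<'E'
from h import *
f,c,s=snap('wrist','7'); cap(f,c,s)
f,c,s=snap('scene','7'); cv2.imwrite('pics/s7.png',cv2.resize(f[130:220,210:330],None,fx=5,fy=5,interpolation=2)[:,:,::-1])
E
```

```text
cap (array([257.9, 189.7]), [209, 137, 98, 100, 6170])
cap (array([264.7, 171.4]), [260, 166, 14, 15, 81])
pos [ 0.5216 -0.0394  0.0669] yaw 0.2361 F [-4.4  1.3 13.4] w 0.0284
```

View pics/s7.png

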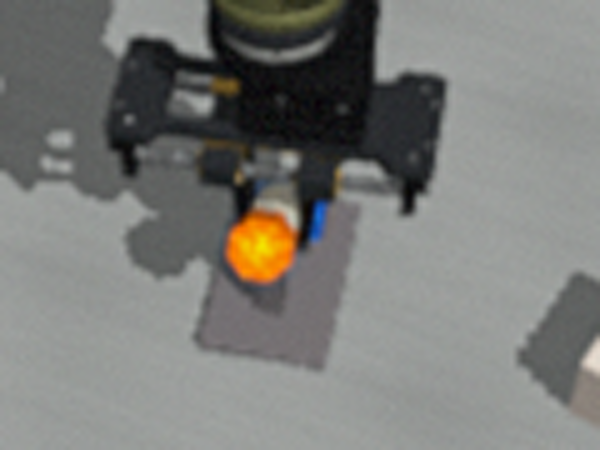

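>>> arm_command([
  [-0.003, -0.001, -0.0035, 0],
  [-0.0035, -0.001, -0.0035, 0],
  [0, 0, 0, 0],
])

```text
clock: 12.05
position: [0.5155, -0.0409, 0.0596]
tool_rot: [-1.307, 1.029, -1.037]
contact_force: [-2.3, 2.7, 11.6]
width: 0.0286
```

>>> arm_command([
  [0, 0, 0, 0],
  [0, 0, 0, 0],
  [0, 0, 0, 0],
  [0, 0, 0, 0],
  [0, 0, 0, 0],
  [0, 0, 0, 0],
], fingers=0.05)

```text
clock: 12.8
position: [0.5127, -0.0412, 0.0559]
tool_rot: [-1.312, 1.034, -1.034]
contact_force: [-0.3, 0.4, -0.2]
width: 0.0499
```

>>> arm_command([
  [0, 0, 0.02, 0],
  [0, 0, 0.05, 0],
  [0, 0, 0.05, 0],
  [0, 0, 0.03, 0],
  [0, 0, 0, 0],
], fingers=0.06)

```text
clock: 13.42
position: [0.5146, -0.0414, 0.2094]
tool_rot: [-1.308, 1.028, -1.038]
contact_force: [0.8, -0.9, -0.2]
width: 0.0598
```

```bash
python3 - <<'E'
from h import *
f,c,s=snap('wrist','8'); cap(f,c,s)
C=np.array([.5074,-.0438])+.002*np.array([.973,.231]);d=np.array([.973,.231])
ex=np.array([*(C-.03*d),.038]);u=np.array([*(d*.7071),.7071])
for t in(0,.095,.105,.115):print(t,proj(c,ex+t*u).round(1))
E
```

```text
cap (array([258.5, 157.9]), [238, 132, 41, 46, 986])
pos [ 0.5146 -0.0414  0.2094] yaw 0.2359 F [ 0.8 -0.9 -0.2] w 0.0598
0 [258.2 203.5]
0.095 [258.7 156.9]
0.105 [258.8 150.3]
0.115 [258.9 143.3]
```

View pics/wrist_8.png

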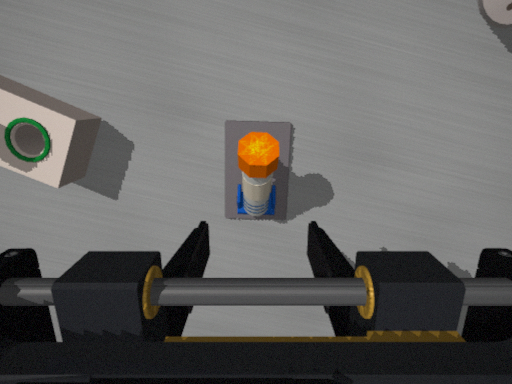

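```bash
python3 - <<'E'
from h import *
s=state(); w=cv2.imread('pics/wrist_8.png')[:,:,::-1].copy(); cw=cam('wrist',s)
h=cv2.cvtColor(w,cv2.COLOR_RGB2HSV); reg=mask(w,(3,180,100),(25,255,255))
print(blobs(reg,50)); print(h[128:182:3,258,:].tolist())
d=np.array([.973,.231]);nn=np.array([-.231,.973])
C=np.array([.5074,-.0438])
f,c,_=snap('scene','8'); m=mask(f,(3,150,100),(28,255,255)); B=[b for b in blobs(m,20) if abs(b[0][0]-265)<30 and abs(b[0][1]-172)<25]; print(B)
f2,c2,_=snap('top','8'); m=mask(f2,(3,150,100),(28,255,255)); B2=[b for b in blobs(m,20) if abs(b[0][0]-262)<30 and abs(b[0][1]-230)<30]; print(B2)
def tri(L):
    A=[];b=[]
    for (K,R,t),uv in L:
        x=np.linalg.solve(K,[*uv,1]); 
        for i in(0,1): A.append(R[i]-x[i]*R[2]); b.append(x[i]*t[2]-t[i])
    A=np.array(A);b=np.array(b);X,*_=np.linalg.lstsq(A,b,rcond=None); return X
X=tri([(cw,(258.7,147.5)),(c,B[0][0])]); print(X,(X[:2]-C)@d,(X[:2]-C)@nn)
ov=blobs(reg,50)[0][0]
if B2:
    X=tri([(cw,ov),(c,B[0][0]),(c2,B2[0][0])]); print('3view',X,(X[:2]-C)@d,(X[:2]-C)@nn)
E
```

```text
[(array([257.9, 154.2]), [238, 132, 41, 46, 1568]), (array([364. , 275.2]), [357, 266, 15, 23, 112]), (array([367., 309.]), [360, 296, 14, 23, 128])]
[[158, 9, 109], [6, 67, 130], [14, 255, 226], [14, 255, 228], [20, 255, 228], [22, 255, 228], [21, 255, 227], [23, 255, 230], [18, 255, 228], [18, 255, 228], [15, 255, 228], [14, 255, 226], [14, 255, 221], [13, 255, 141], [14, 255, 142], [14, 255, 143], [14, 255, 144], [23, 10, 105]]
[(array([262.6, 174.7]), [256, 169, 14, 13, 137])]
[]
[ 0.55426255 -0.03242959  0.11644117] 0.048223828085509075 0.0002381570176348529
```

>>> arm_command([
  [0.0346, 0.0078, 0, 0],
  [0, 0, -0.03, 0],
  [0, 0, -0.04, 0],
  [0, 0, -0.035, 0],
  [0, 0, -0.012, 0],
  [0, 0, 0, 0],
])

```text
clock: 14.32
position: [0.5462, -0.0332, 0.0874]
tool_rot: [-1.313, 1.036, -1.032]
contact_force: [0.7, 0.4, 0.6]
width: 0.06
```

```bash
python3 - <<'E'
from h import *
f,c,s=snap('wrist','9'); cap(f,c,s)
E
```

```text
cap (array([257.5, 252.4]), [225, 216, 71, 62, 2220])
pos [ 0.5462 -0.0332  0.0874] yaw 0.2358 F [0.7 0.4 0.6] w 0.06
```

View pics/wrist_9.png

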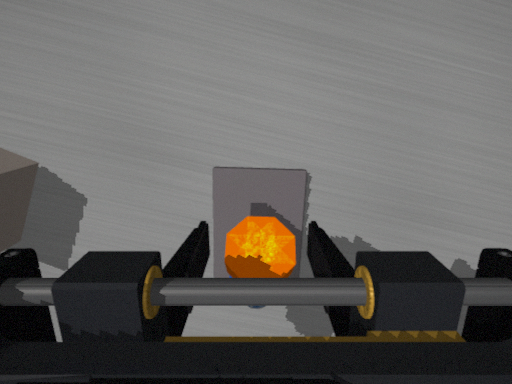

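>>> arm_command([
  [0, 0.001, 0.003, 0],
  [0, 0, 0, 0],
  [0, 0, 0, 0],
  [0, 0, 0, 0],
  [0, 0, 0, 0],
  [0, 0, 0, 0],
], fingers=0.025)

```text
clock: 15.12
position: [0.5481, -0.0326, 0.0929]
tool_rot: [-1.311, 1.032, -1.035]
contact_force: [-0.2, -1.4, 5.9]
width: 0.0344
```

>>> arm_command([
  [0.003, 0, 0.01, 0],
  [0.005, 0, 0.02, 0],
  [0.01, 0, 0.04, 0],
  [0, 0, 0.05, 0],
  [0, 0, 0.03, 0],
  [0, 0, 0, 0],
])

```text
clock: 15.88
position: [0.5673, -0.0325, 0.2463]
tool_rot: [-1.308, 1.028, -1.038]
contact_force: [0.0, 0.5, -0.9]
width: 0.0348
```

```bash
python3 - <<'E'
from h import *
f,c,s=snap('wrist','10'); cap(f,c,s)
m=mask(f,(60,80,20),(90,255,200)); k=max(cv2.findContours(m,0,1)[0],key=len,default=None)
if k is not None: e=cv2.fitEllipse(k); print(e,onz(c,e[0],.0575))
E
```

```text
cap (array([257.9, 251.1]), [224, 216, 69, 62, 2453])
pos [ 0.5673 -0.0325  0.2463] yaw 0.2359 F [ 0.   0.5 -0.9] w 0.0348
((55.53270721435547, 180.28453063964844), (33.314876556396484, 40.01291275024414), 125.69142150878906) [0.49918497 0.2032651  0.0575    ]
```

>>> arm_command([
  [0.01, 0.03, 0, -0.05],
  [0.01, 0.04, 0, -0.07],
  [0.01, 0.04, 0, -0.07],
  [0.01, 0.04, 0, -0.07],
  [0.01, 0.04, 0, -0.07],
  [0.009, 0.02, 0, -0.07],
  [0, 0, -0.02, -0.036],
  [0, 0, 0, 0],
])

```text
clock: 16.92
position: [0.6218, 0.1766, 0.2166]
tool_rot: [-1.116, 1.36, -1.353]
contact_force: [-0.9, -0.6, -1.0]
width: 0.0347
```

```bash
python3 - <<'E'
from h import *
f,c,s=snap('wrist','11'); cap(f,c,s)
R0=np.array([.4992,.2032]);r=np.array([np.cos(.2),-np.sin(.2)]);n=np.array([-r[1],r[0]]);v=s['position'][:2]-R0;print(v@r,v@n)
f,c,_=snap('top','11'); print(blobs(mask(f,(3,150,100),(28,255,255)),20))
P=[proj(c,[*(R0+a*r+b*n),.055]) for a,b in((.04,-.0405),(.04,.1645),(-.04,.1645),(-.04,-.0405))]
g=cv2.imread('pics/top0.png'); g=cv2.resize(g[190:280,80:200],None,fx=6,fy=6,interpolation=2)
cv2.polylines(g,[np.int32((np.array(P)-[80,190]+.5)*6)],True,(0,255,255)); cv2.imwrite('pics/rk.png',g)
E
```

```text
cap (array([257.8, 248.9]), [224, 217, 68, 61, 3517])
pos [0.6218 0.1766 0.2166] yaw -0.1999 F [-0.9 -0.6 -1. ] w 0.0347
0.12539695744448817 -0.0017320442544180095
[(array([363.8, 135.7]), [353, 132, 24, 8, 36])]
```

View pics/rk.png

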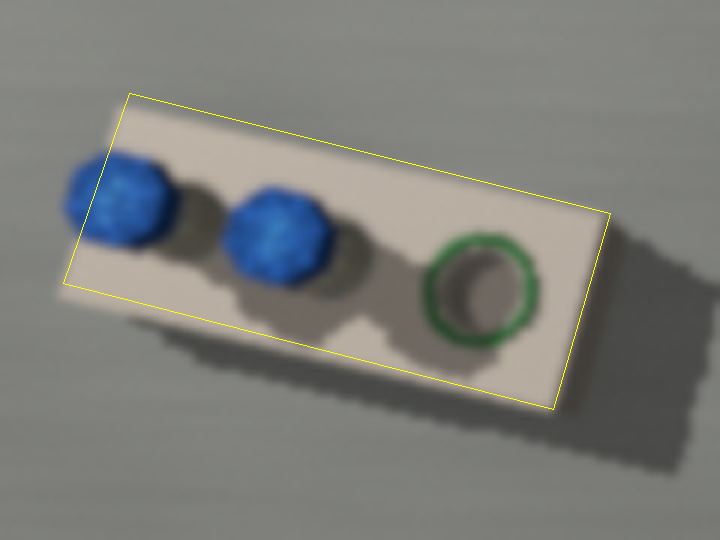

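>>> arm_command([
  [0.004, 0, -0.02, 0],
  [0, 0, -0.04, 0],
  [0, 0, -0.04, 0],
  [0, 0, -0.03, 0],
  [0, 0, -0.012, 0],
  [0, 0, 0, 0],
  [0, 0, 0, 0],
])

```text
clock: 17.9
position: [0.6296, 0.1778, 0.0817]
tool_rot: [-1.105, 1.353, -1.356]
contact_force: [1.1, -0.5, -1.2]
width: 0.0347
```

```bash
cat >> h.py <<'E'
def rk():
    s=state();R0=np.array([.4988,.2032]);r=np.array([np.cos(.2),-np.sin(.2)]);n=np.array([-r[1],r[0]]);v=s['position'][:2]-R0
    F=s['contact_force'];print('along',(v@r).round(4),'lat',(v@n).round(4),'z',s['position'][2].round(4),'F',F.round(1),s['clock'])
E
python3 -c "
from h import *
rk()"
```

```text
along 0.1332 lat 0.001 z 0.0817 F [ 1.1 -0.5 -1.2] 17.9
```

>>> arm_command([
  [-0.006, 0.001, 0, 0],
  [-0.0055, 0.0012, 0.001, 0],
  [-0.005, 0.001, 0.004, 0],
  [-0.005, 0.001, 0.004, 0],
  [-0.005, 0.001, 0.004, 0],
  [-0.004, 0.001, 0.004, 0],
  [0, 0, 0, 0],
])

```text
clock: 18.77
position: [0.5978, 0.1839, 0.0975]
tool_rot: [-1.108, 1.354, -1.355]
contact_force: [4.0, -0.6, 1.1]
width: 0.0349
```

```bash
python3 - <<'E'
from h import *
rk()
f,c,s=snap('wrist','12'); cap(f,c,s)
def e(t): # predicted px of cap end centre at tilt from vertical t, cap centre .019 above TCP
    R=Ro.from_rotvec(s['tool_rot']).as_matrix();return proj(c,s['position']+[0,0,.019]+.01*(np.sin(t)*R[:,2]+np.cos(t)*np.array([0,0,1])))
for t in(45,30,15,0):print(t,e(np.radians(t)))
E
```

```text
along 0.1009 lat 0.0007 z 0.0975 F [ 4.  -0.6  1.1] 18.775
cap (array([257.9, 248. ]), [224, 214, 69, 64, 3393])
pos [0.5978 0.1839 0.0975] yaw -0.1999 F [ 4.  -0.6  1.1] w 0.0349
45 [258.21782869 246.31228395]
30 [258.22328049 251.33534263]
15 [258.2268757  256.45211176]
0 [258.22831457 261.24979335]
```

>>> arm_command([
  [-0.0055, 0.001, 0.003, 0],
  [-0.0055, 0.0012, 0.003, 0],
  [-0.0055, 0.001, 0.003, 0],
  [-0.0055, 0.001, 0.002, 0],
  [-0.006, 0.0012, 0.002, 0],
  [-0.006, 0.0012, 0.001, 0],
  [-0.006, 0.0012, 0.001, 0],
  [0, 0, 0, 0],
])

```text
clock: 19.82
position: [0.5569, 0.1917, 0.1116]
tool_rot: [-1.109, 1.356, -1.355]
contact_force: [1.4, 1.0, 0.2]
width: 0.0349
```

```bash
python3 - <<'E'
from h import *
rk()
f,c,s=snap('wrist','13'); cap(f,c,s)
E
```

```text
along 0.0592 lat 0.0003 z 0.1116 F [1.4 1.  0.2] 19.825
cap (array([257.9, 244.4]), [224, 206, 70, 72, 3685])
pos [0.5569 0.1917 0.1116] yaw -0.1999 F [1.4 1.  0.2] w 0.0349
```

>>> arm_command([
  [-0.003, 0.0006, 0.001, 0],
  [-0.002, 0.0004, 0, 0],
  [0, 0, 0, 0],
])

```text
clock: 20.25
position: [0.5525, 0.1926, 0.1126]
tool_rot: [-1.109, 1.355, -1.355]
contact_force: [2.5, -1.3, -0.9]
width: 0.0346
```

```bash
python3 - <<'E'
from h import *
rk()
f,c,s=snap('wrist','14'); cap(f,c,s)
g,c2,_=snap('scene','14'); t,_,_=snap('top','14')
G=s['position']+[0,0,.019]
print('cap px scene',proj(c2,G),'foot',proj(c2,G-[0,0,.105]))
u,v=np.int32(proj(c2,G-[0,0,.05])); a=g[v-40:v+40,u-40:u+40]; b=f[190:290,180:340]
A=cv2.resize(a,(480,480),interpolation=2);B=cv2.resize(b,(320,200)); B=np.vstack([B,np.zeros((280,320,3),np.uint8)])
print(u-40,v-40); cv2.imwrite('pics/c14.png',np.hstack([A,B])[:,:,::-1])
E
```

```text
along 0.0547 lat 0.0003 z 0.1126 F [ 2.5 -1.3 -0.9] 20.25
cap (array([257.8, 244. ]), [223, 205, 71, 73, 3727])
pos [0.5525 0.1926 0.1126] yaw -0.2001 F [ 2.5 -1.3 -0.9] w 0.0346
cap px scene [340.37007908 198.10525146] foot [334.17134043 217.22319946]
297 167
```

View pics/c14.png

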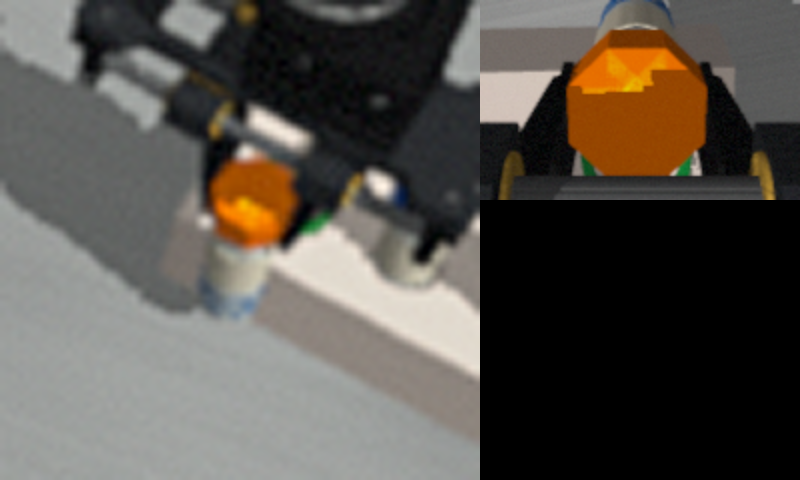

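```bash
python3 - <<'E'
from h import *
s=state();c=cam('wrist',s);f=cv2.imread('pics/wrist_14.png')[:,:,::-1]
R=Ro.from_rotvec(s['tool_rot']).as_matrix();h=R[:,2]
for t in(-6,-3,0,3,6,10):
    u=np.sin(np.radians(t))*h+np.array([0,0,np.cos(np.radians(t))]);k=np.cross(R[:,0],u); k*=np.sign(k@h); G=s['position']+[0,0,.019]
    print(t,'near-foot corner',proj(c,G-.105*u+k*.0105).round(1),'chamfer',proj(c,G-.099*u+k*.0145).round(1),'neck',proj(c,G-.01*u+k*.0175).round(1),'capend',proj(c,G+.01*u+k*.0175).round(1))
print([(v,f[v,258].tolist()) for v in range(160,222,2)])
E
```

```text
-6 near-foot corner [258. 172.] chamfer [258.  169.8] neck [258.2 215.5] capend [258.3 233.8]
-3 near-foot corner [258.  177.9] chamfer [258.  175.4] neck [258.2 215.6] capend [258.2 232. ]
0 near-foot corner [258.  183.8] chamfer [258.  181.1] neck [258.2 215.8] capend [258.2 230.2]
3 near-foot corner [258.  189.8] chamfer [258.  186.8] neck [258.2 216.2] capend [258.2 228.6]
6 near-foot corner [258.  195.7] chamfer [258.  192.6] neck [258.2 216.6] capend [258.2 227. ]
10 near-foot corner [258.  203.7] chamfer [258.  200.3] neck [258.2 217.3] capend [258.2 225. ]
[(160, [142, 141, 141]), (162, [145, 142, 144]), (164, [147, 149, 146]), (166, [143, 146, 144]), (168, [147, 147, 144]), (170, [140, 141, 141]), (172, [147, 147, 147]), (174, [147, 149, 147]), (176, [142, 144, 141]), (178, [143, 144, 143]), (180, [147, 148, 147]), (182, [142, 146, 143]), (184, [90, 93, 94]), (186, [88, 95, 100]), (188, [69, 80, 90]), (190, [98, 95, 94]), (192, [100, 97, 86]), (194, [102, 97, 85]), (196, [99, 93, 84]), (198, [101, 95, 85]), (200, [99, 98, 86]), (202, [171, 163, 146]), (204, [99, 85, 79]), (206, [116, 55, 3]), (208, [109, 46, 0]), (210, [111, 52, 0]), (212, [114, 50, 0]), (214, [198, 91, 0]), (216, [232, 116, 0]), (218, [233, 115, 0]), (220, [231, 110, 0])]
```

```bash
cat >> h.py <<'E'
from scipy.optimize import least_squares
def tiltfit(s,c,chamf,neck,end):
    R=Ro.from_rotvec(s['tool_rot']).as_matrix();h=R[:,2]
    def pts(p):
        a,z,t=p; u=np.sin(t)*h+np.array([0,0,np.cos(t)]);k=np.cos(t)*h-np.sin(t)*np.array([0,0,1.]); G=s['position']+a*h+[0,0,z]
        return [proj(c,G-.099*u+k*.0145)[1],proj(c,G-.01*u+k*.0175)[1],proj(c,G+.01*u+k*.0175)[1]]
    q=least_squares(lambda p:np.array(pts(p))-[chamf,neck,end],[0,.019,0.],x_scale=[.01,.01,.1]);return q.x[:2].round(4),np.degrees(q.x[2]).round(1),q.cost.round(2)
E
python3 - <<'E'
from h import *
s=state();c=cam('wrist',s);f=cv2.imread('pics/wrist_14.png')[:,:,::-1]
for d in(-1,0,1): print(tiltfit(s,c,183,205+d,213.5),tiltfit(s,c,183,205,213.5+d),tiltfit(s,c,183+d,205,213.5))
E
```

```text
(array([0.009 , 0.0233]), np.float64(5.6), np.float64(0.0)) (array([-0.0354, -0.1014]), np.float64(-0.9), np.float64(0.0)) (array([-0.0168, -0.0483]), np.float64(1.1), np.float64(0.0))
(array([-0.0102, -0.0297]), np.float64(2.7), np.float64(0.0)) (array([-0.0102, -0.0297]), np.float64(2.7), np.float64(0.0)) (array([-0.0102, -0.0297]), np.float64(2.7), np.float64(0.0))
(array([-0.0474, -0.1325]), np.float64(-3.2), np.float64(0.0)) (array([0.0044, 0.0118]), np.float64(4.7), np.float64(0.0)) (array([-0.0043, -0.013 ]), np.float64(4.1), np.float64(0.0))
```

```bash
cat >> h.py <<'E'
def tilt2(s,c,chamf,neck,end,z):
    R=Ro.from_rotvec(s['tool_rot']).as_matrix();h=R[:,2]
    def pts(p):
        a,t=p; u=np.sin(t)*h+np.array([0,0,np.cos(t)]);k=np.cos(t)*h-np.sin(t)*np.array([0,0,1.]); G=s['position']+a*h+[0,0,z]
        return [proj(c,G-.099*u+k*.0145)[1],proj(c,G-.01*u+k*.0175)[1],proj(c,G+.01*u+k*.0175)[1]]
    q=least_squares(lambda p:np.array(pts(p))-[chamf,neck,end],[0,0.],x_scale=[.01,.1]);return q.x[0].round(4),np.degrees(q.x[1]).round(1),q.fun.round(1)
E
python3 - <<'E'
from h import *
s=state();c=cam('wrist',s)
for z in(.015,.018,.021):print(z,tilt2(s,c,183,205,213.5,z))
E
```

```text
0.015 (np.float64(0.0058), np.float64(5.1), array([ 0.1, -0.5,  0.4]))
0.018 (np.float64(0.0069), np.float64(5.3), array([ 0.1, -0.5,  0.4]))
0.021 (np.float64(0.008), np.float64(5.5), array([ 0.2, -0.6,  0.4]))
```

>>> arm_command([
  [-0.003, 0.0006, 0, 0],
  [-0.003, 0.0006, 0, 0],
  [0, 0, 0, 0],
])

```text
clock: 20.78
position: [0.5469, 0.1939, 0.1134]
tool_rot: [-1.107, 1.355, -1.355]
contact_force: [1.8, -0.4, 0.5]
width: 0.0345
```

```bash
cat > m.py <<'E'
from h import *
import sys
rk()
f,c,s=snap('wrist',sys.argv[1]); cap(f,c,s)
g=f[150:235,254:263].mean(1)
print([(150+i,g[i].round().astype(int).tolist()) for i in range(20,78)])
E
python3 m.py 15
```

```text
along 0.049 lat 0.0005 z 0.1134 F [ 1.8 -0.4  0.5] 20.775
cap (array([258. , 242.7]), [223, 204, 71, 74, 3875])
pos [0.5469 0.1939 0.1134] yaw -0.2001 F [ 1.8 -0.4  0.5] w 0.0345
[(170, [145, 145, 144]), (171, [141, 141, 141]), (172, [142, 143, 142]), (173, [145, 145, 144]), (174, [147, 147, 146]), (175, [148, 148, 148]), (176, [144, 145, 144]), (177, [126, 127, 125]), (178, [93, 97, 103]), (179, [67, 84, 107]), (180, [82, 94, 107]), (181, [62, 79, 102]), (182, [78, 90, 107]), (183, [61, 77, 98]), (184, [81, 93, 112]), (185, [106, 107, 104]), (186, [107, 108, 104]), (187, [109, 107, 100]), (188, [110, 106, 94]), (189, [113, 107, 95]), (190, [113, 108, 96]), (191, [112, 107, 95]), (192, [111, 106, 95]), (193, [111, 106, 95]), (194, [111, 107, 95]), (195, [112, 106, 95]), (196, [112, 107, 96]), (197, [112, 107, 96]), (198, [117, 111, 99]), (199, [144, 138, 124]), (200, [164, 158, 145]), (201, [107, 107, 103]), (202, [106, 102, 97]), (203, [112, 85, 66]), (204, [122, 58, 0]), (205, [122, 56, 1]), (206, [123, 58, 1]), (207, [122, 58, 2]), (208, [124, 59, 3]), (209, [122, 56, 0]), (210, [121, 56, 0]), (211, [123, 58, 2]), (212, [117, 55, 2]), (213, [110, 52, 2]), (214, [153, 70, 0]), (215, [218, 101, 0]), (216, [230, 108, 0]), (217, [230, 109, 0]), (218, [230, 109, 0]), (219, [230, 109, 0]), (220, [231, 110, 0]), (221, [230, 109, 0]), (222, [230, 109, 0]), (223, [231, 109, 0]), (224, [227, 106, 0]), (225, [208, 98, 0]), (226, [209, 102, 0]), (227, [208, 106, 0])]
```

```bash
python3 - <<'E'
from h import *
s=state();c=cam('wrist',s)
for z in(.015,.018):print(z,tilt2(s,c,177.2,203.7,214.3,z))
E
```

```text
0.015 (np.float64(0.0062), np.float64(2.2), array([ 0.1, -0.3,  0.2]))
0.018 (np.float64(0.0073), np.float64(2.4), array([ 0.1, -0.4,  0.3]))
```

>>> arm_command([
  [-0.002, 0.0004, 0, 0],
  [-0.0022, 0.0004, 0, 0],
  [0, 0, 0, 0],
])

```text
clock: 21.2
position: [0.5426, 0.1948, 0.113]
tool_rot: [-1.107, 1.355, -1.355]
contact_force: [2.2, 0.3, 1.0]
width: 0.0348
```

```bash
cat > m.py <<'E'
from h import *
import sys
rk()
f,c,s=snap('wrist',sys.argv[1])
h=f[150:235,254:263].mean(1); I=h.sum(1)
def cross(a,lo,hi,sgn):  # steepest change
    d=np.diff(a)*sgn; i=lo-150+np.argmax(d[lo-150:hi-150]); w=d[max(i-2,0):i+3].clip(0); return 150+.5+(np.arange(max(i-2,0),i+3)*w).sum()/w.sum()
sat=h[:,0]-h[:,2]
r=cross(I,155,195,-1),cross(sat,195,212,1),cross(sat,206,225,1)
print(np.round(r,1),tilt2(s,c,*r,.0165))
E
python3 m.py 16
```

```text
along 0.0446 lat 0.0004 z 0.113 F [2.2 0.3 1. ] 21.2
[172.9 202.1 215.1] (np.float64(0.0072), np.float64(0.3), array([-0.1,  0.3, -0.2]))
```

>>> arm_command([
  [0.002, -0.0004, 0, 0],
  [0, 0, 0.02, 0],
  [0, 0, 0.025, 0],
  [0, 0, 0.01, 0],
  [-0.018, 0.0036, 0, 0],
  [-0.0195, 0.004, 0, 0],
  [-0.0179, 0.0036, 0, 0],
  [0, 0, 0, 0],
])

```text
clock: 22.25
position: [0.4873, 0.2057, 0.1671]
tool_rot: [-1.11, 1.355, -1.354]
contact_force: [0.2, 0.0, 0.0]
width: 0.0348
```

```bash
python3 m.py 17; python3 - <<'E'
from h import *
s=state();c=cam('wrist',s);f=cv2.imread('pics/wrist_17.png')[:,:,::-1].copy()
m=mask(f,(55,60,20),(95,255,220)); ys,xs=np.where(m); print(len(xs)); 
for v in range(ys.min(),ys.max(),4):
    i=xs[ys==v]; print(v,i.min(),i.max(),len(i),end=' | ')
# predicted outer ring outline for centre = tube axis
R=Ro.from_rotvec(s['tool_rot']).as_matrix();h=R[:,2]
for a in(.005,.0072,.009):
    o=s['position'][:2]+a*h[:2]
    print(a,'front outer',proj(c,[*(o+.0235*h[:2]),.058]),'front inner',proj(c,[*(o+.0185*h[:2]),.058]))
E
```

```text
along -0.0118 lat 0.0001 z 0.1671 F [0.2 0.  0. ] 22.25
[179.5 202.3 214.9] (np.float64(0.0068), np.float64(3.4), array([-0.3,  1.2, -0.9]))
1692
152 256 258 3 | 156 245 271 27 | 160 240 275 16 | 164 237 278 12 | 168 235 280 10 | 172 234 281 10 | 176 234 281 8 | 180 234 281 10 | 184 235 280 10 | 188 237 278 7 | Traceback (most recent call last):
  File "<stdin>", line 5, in <module>
    return umr_minimum(a, axis, None, out, keepdims, initial, where)
ValueError: zero-size array to reduction operation minimum which has no identity
```

```bash
python3 - <<'E'
from h import *
s=state();c=cam('wrist',s);f=cv2.imread('pics/wrist_17.png')[:,:,::-1].copy()
R=Ro.from_rotvec(s['tool_rot']).as_matrix();h=R[:,2];x=R[:,0]
m=mask(f,(55,60,20),(95,255,220))
k=max(cv2.findContours(m,0,1)[0],key=len).reshape(-1,2)
k=k[(k[:,1]<188)]; k=cv2.convexHull(k).reshape(-1,2); k=k[k[:,1]<186]
W=np.array([onz(c,p,.058)[:2] for p in k]); 
q=least_squares(lambda p:np.hypot(*(W-p).T)-.0235,W.mean(0)).x; v=q-s['position'][:2]
print('ring',q,'rel tool fwd',v@h[:2],'side',v@x[:2],len(W))
g=f[150:235,254:263].mean(1); print([(150+i,g[i].round().astype(int).tolist()) for i in range(0,56)])
for t in(-1,0,1,2,3):
    u=np.sin(np.radians(t))*h+np.array([0,0,np.cos(np.radians(t))]);kk=np.cross(x,u);kk*=np.sign(kk@h);G=s['position']+.0072*h+[0,0,.0165];print(t,proj(c,G-.099*u+kk*.0145)[1])
E
```

```text
ring [0.4990388  0.20361695] rel tool fwd 0.010908081470437814 side -0.00017795353852265638 18
[(150, [214, 199, 188]), (151, [203, 191, 180]), (152, [142, 155, 131]), (153, [26, 123, 54]), (154, [23, 129, 54]), (155, [19, 125, 52]), (156, [23, 122, 52]), (157, [64, 118, 70]), (158, [119, 120, 108]), (159, [133, 123, 118]), (160, [134, 125, 119]), (161, [134, 124, 119]), (162, [134, 124, 119]), (163, [134, 125, 120]), (164, [133, 124, 118]), (165, [134, 124, 118]), (166, [134, 125, 119]), (167, [134, 124, 117]), (168, [134, 125, 119]), (169, [134, 125, 119]), (170, [134, 124, 118]), (171, [134, 124, 118]), (172, [132, 125, 118]), (173, [122, 118, 113]), (174, [101, 104, 108]), (175, [67, 84, 107]), (176, [85, 97, 112]), (177, [76, 88, 103]), (178, [79, 94, 115]), (179, [97, 101, 107]), (180, [62, 79, 104]), (181, [99, 104, 112]), (182, [110, 111, 108]), (183, [109, 110, 106]), (184, [108, 107, 100]), (185, [116, 111, 99]), (186, [115, 109, 98]), (187, [116, 110, 99]), (188, [116, 111, 100]), (189, [116, 112, 100]), (190, [115, 110, 98]), (191, [116, 110, 99]), (192, [115, 111, 98]), (193, [116, 111, 99]), (194, [116, 112, 99]), (195, [116, 111, 99]), (196, [116, 111, 99]), (197, [140, 134, 120]), (198, [172, 166, 150]), (199, [117, 116, 111]), (200, [108, 108, 105]), (201, [108, 108, 105]), (202, [112, 96, 88]), (203, [127, 58, 0]), (204, [128, 60, 1]), (205, [127, 59, 0])]
-1 170.29122928531964
0 172.20953501964303
1 174.13002304640574
2 176.05270680928172
3 177.9776035127696
```

>>> arm_command([
  [0.0028, -0.0006, 0, 0],
  [0, 0, -0.01, 0],
  [0, 0, -0.01, 0],
  [0, 0, -0.005, 0],
  [0, 0, -0.005, 0],
  [0, 0, -0.004, 0],
  [0, 0, 0, 0],
])

```text
clock: 23.18
position: [0.4919, 0.2048, 0.1336]
tool_rot: [-1.108, 1.355, -1.355]
contact_force: [-0.1, 0.1, -0.9]
width: 0.0346
```

```bash
python3 m.py 18
```

```text
along -0.0071 lat 0.0002 z 0.1336 F [-0.1  0.1 -0.9] 23.175
[164.2 202.3 214.9] (np.float64(0.0078), np.float64(-3.6), array([ 0.4, -1.4,  1. ]))
```

>>> arm_command([
  [0, 0, -0.004, 0],
  [0, 0, -0.004, 0],
  [0, 0, -0.004, 0],
  [0, 0, -0.004, 0],
  [0, 0, 0, 0],
])

```text
clock: 23.85
position: [0.4918, 0.2047, 0.1174]
tool_rot: [-1.109, 1.355, -1.355]
contact_force: [-0.3, 0.5, -0.6]
width: 0.0348
```

>>> arm_command([
  [0, 0, -0.004, 0],
  [0, 0, -0.004, 0],
  [0, 0, -0.004, 0],
  [0, 0, -0.002, 0],
  [0, 0, 0, 0],
])

```text
clock: 24.48
position: [0.4918, 0.2048, 0.1036]
tool_rot: [-1.108, 1.355, -1.355]
contact_force: [-0.8, 0.2, -0.5]
width: 0.0346
```

Expected floor contact near TCP z 0.098; lowering by millimetres.

>>> arm_command([
  [0, 0, -0.002, 0],
  [0, 0, -0.002, 0],
  [0, 0, 0, 0],
])

```text
clock: 24.85
position: [0.4919, 0.2049, 0.0997]
tool_rot: [-1.108, 1.355, -1.355]
contact_force: [-1.4, 0.3, -1.8]
width: 0.0347
```

>>> arm_command([
  [0, 0, -0.0015, 0],
  [0, 0, -0.0015, 0],
  [0, 0, 0, 0],
])

```text
clock: 25.22
position: [0.4919, 0.2048, 0.0967]
tool_rot: [-1.108, 1.355, -1.355]
contact_force: [-1.7, -0.1, -0.6]
width: 0.0345
```

>>> arm_command([
  [0, 0, -0.001, 0],
  [0, 0, -0.001, 0],
  [0, 0, 0, 0],
])

```text
clock: 25.6
position: [0.492, 0.2048, 0.0948]
tool_rot: [-1.108, 1.355, -1.355]
contact_force: [-1.8, 0.6, -0.6]
width: 0.0348
```

>>> arm_command([
  [0, 0, -0.001, 0],
  [0, 0, -0.001, 0],
  [0, 0, 0, 0],
])

```text
clock: 25.98
position: [0.4923, 0.2049, 0.0941]
tool_rot: [-1.108, 1.355, -1.355]
contact_force: [-4.5, -0.1, 6.6]
width: 0.0349
```

>>> arm_command([
  [0.001, 0, -0.001, 0],
  [0, 0, 0, 0],
])

```text
clock: 26.22
position: [0.4931, 0.205, 0.0941]
tool_rot: [-1.108, 1.356, -1.355]
contact_force: [-8.3, -1.8, 12.3]
width: 0.0344
```

>>> arm_command([
  [0, 0, 0, 0],
  [0, 0, 0, 0],
  [0, 0, 0, 0],
  [0, 0, 0, 0],
  [0, 0, 0, 0],
  [0, 0, 0, 0],
], fingers=0.05)

```text
clock: 26.98
position: [0.493, 0.2048, 0.0919]
tool_rot: [-1.108, 1.355, -1.355]
contact_force: [0.4, -0.4, -0.6]
width: 0.0502
```

>>> arm_command([
  [0, 0, 0.02, 0],
  [0, 0, 0.04, 0],
  [0, 0, 0.05, 0],
  [0, 0, 0.05, 0],
  [-0.05, -0.03, 0.02, 0],
  [-0.05, -0.05, 0, 0],
  [0, -0.05, 0, 0],
  [0, 0, 0, 0],
])

```text
clock: 27.98
position: [0.3988, 0.0786, 0.2739]
tool_rot: [-1.102, 1.356, -1.36]
contact_force: [-0.2, -0.3, 0.3]
width: 0.0501
```

```bash
python3 - <<'E'
from h import *
print(state()['position'],state()['clock'])
f,c,_=snap('scene','20'); g,c2,_=snap('top','20')
def tri(L):
    A=[];b=[]
    for (K,R,t),uv in L:
        x=np.linalg.solve(K,[*uv,1])
        for i in(0,1): A.append(R[i]-x[i]*R[2]); b.append(x[i]*t[2]-t[i])
    X,r,*_=np.linalg.lstsq(np.array(A),np.array(b),rcond=None); return X.round(4)
O=[[b for b in blobs(mask(i,(3,150,90),(28,255,255)),20)] for i in(f,g)]
B=[[b for b in blobs(mask(i,(105,150,60),(125,255,255)),60)] for i in(f,g)]
print(*O[0],*O[1],sep='\n'); print('blue');print(*B[0],*B[1],sep='\n')
def near(l,p): return min(l,key=lambda b:np.hypot(*(b[0]-p)))[0]
for nm,l,ps,pt in(('or',O,proj(c,[.499,.203,.12]),proj(c2,[.499,.203,.12])),('b',B,(369.4,198.2),(126,229.2)),('a',B,(391,209.2),(99.6,222.9))):
    a=near(l[0],ps);b=near(l[1],pt);print(nm,a,b,tri([(c,a),(c2,b)]))
cv2.imwrite('pics/f.png',np.hstack([cv2.resize(f[160:240,300:420],(480,320),interpolation=2),cv2.resize(g[190:270,80:180],(320,320)[:2],interpolation=2)])[:,:,::-1])
E
```

```text
[0.39878834 0.078626   0.27390125] 27.975
(array([348.8, 187.9]), [343, 181, 13, 15, 151])
(array([505.9, 189. ]), [499, 183, 13, 13, 123])
(array([150.7, 204.1]), [143, 189, 17, 30, 66])
(array([504.8, 265.7]), [496, 259, 16, 15, 170])
(array([509.8, 304.6]), [508, 299, 4, 12, 33])
(array([363.5, 135.7]), [353, 132, 24, 8, 38])
(array([152.3, 235.5]), [144, 228, 18, 16, 220])
blue
(array([158.1,  49.5]), [121, 26, 69, 46, 1631])
(array([266.3, 173.2]), [260, 167, 15, 15, 166])
(array([369.4, 198.2]), [363, 192, 14, 14, 146])
(array([507.5, 207.6]), [501, 195, 11, 27, 198])
(array([391. , 209.2]), [385, 202, 14, 15, 156])
(array([501.3, 280. ]), [492, 272, 20, 16, 226])
(array([ 99.7, 222.9]), [92, 216, 17, 15, 191])
(array([262.5, 240.9]), [255, 221, 18, 36, 410])
(array([126.1, 229.2]), [118, 222, 17, 15, 197])
or [348.8 187.9] [152.3 235.5] [0.4976 0.2052 0.1127]
b [369.4 198.2] [126.1 229.2] [0.5089 0.2657 0.114 ]
a [391.  209.2] [ 99.7 222.9] [0.5204 0.327  0.1147]
```

```bash
python3 -c "
from cell import *
print(sign_off())"
```

```text
the job is handed in; nothing more can be done
None
```

I laid the orange-capped tube in the sloping stand and let go of it there. I then took it again by the cap and stood it upright in the green-ringed hole. The job was handed in at about 28 s.

**Stand:** I tilted the tube to about 43° by lowering it onto the rail's end, then released it. The measured cap position was about 4 mm further down the slope than my estimate of fully home. That is within my measuring error and fits the foot being against the stop. I did not press on it to confirm.

**Rack:** I turned the tube upright against the rack's far face. The camera fit gave 0.3° of tilt there. I then lowered it until it met the floor of the hole, at about 6–12 N, and let go. Contact came about 4 mm lower than I had predicted, which I put down to error in where the cap sat in the jaws.

**Last checks:**
- **Placement:** the orange cap's centre measured 113 mm high, against 114 and 115 mm for the blue caps. It sits in the row at the same spacing as they do.
- **Blue-capped tubes:** their caps are within 0.1 pixel of where they started.
- **Dish and beaker:** I did not re-measure them. The arm kept away from both, and the colour marks on the beaker's brushes had not moved in the top view, though the scene-view mark read about 2 px differently, measured with a wider colour range.
- **Not seen:** the final close-up picture was refused because I had used up the 12 views, so the end state was checked by numbers only.
- **One reading disagreed:** the wrist camera's tilt fit gave 3.4° above the hole, then −3.6° with the foot in its mouth. The background there confused the edge detection. I re-read the first by eye as about 0.5° and disregarded the second.

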